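# Fish a candle from under the display riser with a reacher

## Robot

A 6-joint arm with a two-finger parallel gripper is mounted at the origin on the work surface; the furniture and walls round the work are solid. World frame = base frame: x ahead of the robot, y to its left, z up, the work surface at z = 0. Lengths are in m, angles in rad, forces in N, time in s.
With the tool pointing down it reaches from about 0.25 to 0.775 m from the base axis. Payload 4 kg.
Tool frame: the origin (TCP) lies at the very end of the fingers, on their centre line; the grasp point (between the pads) lies 19 mm behind it; z points along the fingers, y is the line along which they close (so a half turn about z gives the same grasp; the last joint's range is limited). The gripper opens to 94 mm and grips with 3 to 60 N. Pads are 16 mm wide; open, the fingers measure 119 mm over their backs; the gripper's body (75 mm by 177 mm) begins 78 mm behind the grasp point.
Start: joints at [1.027, 0.087, 1.371, -0, 1.684, -0.103], TCP at [0.235, 0.497, 0.206] pointing down, gripper open.
Joint ranges: [-3.1, 3.1], [-0.76, 2.03], [0.27, 2.55], [-1.08, 4.22], [0.17, 2.65], [-2.57, 2.57]. Speed limits (rad/s): [2.79, 2.79, 3.14, 3.14, 3.14, 3.14].

## Interface

Orientations are given as [roll, pitch, yaw] about the fixed x, y, z axes, in that order (R = Rz(yaw) Ry(pitch) Rx(roll)).
In Python, from bench import robot, vision gives the robot as it stands.
- The arm moves only by the shell command python3 -m crank 'ROWS'. ROWS is JSON, a list of rows, each a list of 3 entries, a list of its own where there are three numbers: the closure, from 0 (fully open) to 1 (shut), then the shift along the tool's x, y, z in m, then the turn, a rotation vector about the tool's x, y, z in degrees. A call has 1 to 8 rows; each row shifts and turns the commanded pose from where the row before left it, along the tool's axes as they then stand; what a row does not reach is not made up. A row lasts 1/10 s, in which the tool goes at most 50 mm and 8.59 degrees, less where a joint would pass 70% of its speed; a pose out of reach is approached as far as the arm can. A call with a gripper value outside its range is refused whole. The fingers move at their own pace and stop on an object; the grip force is fixed at half the most. Time passes only in rows, so rows that do not move let the fingers close. It gives the time, the measured TCP pose, the force, the opening and the grip force at its end, in the units of the state.
- robot.get_obs(): the state, without advancing time (a new reading comes with each control period).
- vision.snapshot(name): name is "side" or "top"; returns a dict with "color" (480x640x3 uint8, red, green, blue), "z_map" (480x640 float32, m along the optical axis (not along the pixel's ray), 0 where there is no reading), "fx", "fy", "cx", "cy" (pixels), "R" (3x3) and "t" (3): a world point X has camera coordinates R X + t. Camera axes: x right, y down, z forward; pixel columns grow to the right and rows downward; lengths in m; the calibration is good to about 2 mm. A picture is of the moment at which its call begins.
- robot.close_job(): hands the job in; it is judged then, once.
The state is a dict: "time": time; "joint_positions": joint angles; "qvel": joint speeds; "joint_torque": joint torques, N m; "tool_pos": TCP position; "ee_rot": TCP orientation; "wrist_force": force on the tool from outside, world axes, zero at the start; "wrist_torque": the same for the moment, N m; "width": finger opening in m; "finger_force": force on a finger pad.
Only numpy, scipy, OpenCV 4.12 (cv2) and the standard library are available. Lean on these libraries where they do the work, as an engineer would, in place of code of your own. Each camera call takes 0.05 s, during which the arm holds its last target. There are 200 camera calls.

## Task

The red and white stub candle has slid under the low clear display riser, where a hand does not fit. Take the reacher by its handle, put its open jaws round the candle, squeeze the trigger and draw the candle right out from under the riser in the closed jaws; then release the reacher, leaving it standing on the table, take the candle by hand and set it down gently, upright, in the middle of the cork coaster on top of the riser. Do not touch the candle by hand while it is under the riser, and leave the other things where they are.

Things in the scene. Friction and masses are not known exactly. Their poses are not given: they have to be found in the camera images.
- reacher_grip (a point): Handle point of the loose reacher: midway between its orange fixed grip (rear) and orange trigger (front) at rest, 80 mm above the table. x along the shaft to the jaws, z up. The two plates stand upright from 38 to 98 mm above the table, 25 mm wide across the shaft; outer faces at x = -30 mm (grip) and +30 mm (trigger at rest): fingers closing along the shaft's line span 60 mm.
- trigger (a joint): Trigger travel toward the fixed grip, m: 0 released (60 mm over both plates), 0.018 home on its stop (42 mm). Return spring, 12 to 16 N. Swings both jaws in, in proportion. A light squeeze of 2 to 4 mm carries the reacher, jaws still wide enough for the candle; they meet the candle after about 8.5 mm, where the trigger turns firm: keep squeezing with 30 to 40 N. Let go, they open.
- reacher_bite (a point): Where the candle's middle should be between the jaws: 262 mm ahead of reacher_grip along the shaft, 16 mm above the table; same axes. Up to 15 mm behind or 10 mm ahead is held. Pads: upright, 7 to 31 mm above the table, 237 to 292 mm ahead of the handle point; open, 53 mm apart at the rear, 64 here, 78 at the tips, 95 over the outside. The head ends at 219 mm.
- reacher: The whole reacher (pick-up tool), 0.34 kg, 295 mm long, standing on a black base under the handle (100 x 44 x 34 mm high) and a flat foot under its head, both gliding easily on the table. Origin on the table under reacher_grip; x along the shaft to the jaws, z up. Squeezed evenly, it shifts forward in the fingers by half the trigger travel; pushed sideways it may swivel in them.
- jaw_left: Left jaw of the reacher (its +y side); origin at its hinge.
- jaw_right: Right jaw of the reacher (its -y side); origin at its hinge.
- riser: Low clear acrylic display riser, fixed, 180 (x) x 260 (y) mm, top at 60 mm, gap under the top 55 mm high; 5 mm walls on both sides and at the back, open only at the front. Origin on the table under its centre; its -x axis points out of the open front, whose edge is at x = -90 mm; back wall's inner face at x = +85 mm.
- candle_mid (a point): Centre of the red and white stub candle: round, 45 mm in diameter, 32 mm high, about 0.09 kg, loose, standing upright on the table (centre 16 mm up). z up.
- coaster_top (a point): Centre of the upper face of the brown cork coaster (84 mm in diameter, 4 mm thick, fixed) on top of the riser; its upper face is 64 mm above the table.
- dish: Green tealight dish, 90 mm in diameter, 25 mm high, loose, beside the coaster on the riser; origin under its centre. Leave it.
- red_tin: Red tin, 62 mm in diameter, 64 mm high, loose bystander; origin under its centre.
- black_jar: Black jar, 52 mm in diameter, 98 mm high, loose bystander; origin under its centre.
- white_canister: White lidded canister, 69 mm in diameter, 94 mm high, loose bystander; origin under its centre.

How it is judged:
By the outcome, as a careful person would: the job done as asked, in the order asked, and still so for the second after the job is handed in, with the robot touching nothing.
It also fails if it takes over 72 s, if anything falls off the work surface, if the arm or the gripper's body presses on something with over 40 N, if the wrist force passes 120 N, or if a joint passes its speed limit or range.

## Working session

There is one attempt and no reset: what is moved stays moved. The work goes in short steps, Python scripts to look and compute and a shell command to move; the robot and the scene stay as the last step left them, time stands still between calls to the robot, and variables do not carry over. Pictures are saved under pics/ and viewed, at most 11 in all, crops included, and the job is handed in when it is done.

```bash
mkdir -p pics; ls
python3 - <<'E'
from bench import robot, vision
import cv2,numpy as np
print(robot.get_obs())
for n in("side","top"):
    s=vision.snapshot(n); np.savez(f"{n}0.npz",**s)
    cv2.imwrite(f"pics/{n}0.png",s["color"][:,:,::-1]); print(n,s["fx"],s["cx"],s["cy"],s["R"],s["t"], -s["R"].T@s["t"])
E
```

```text
pics
{'time': 0.0, 'joint_positions': array([ 1.02693335e+00,  8.79260374e-02,  1.37223144e+00, -6.05311680e-05,
        1.68358082e+00, -1.03100148e-01]), 'qvel': array([ 0.00068843,  0.00077828,  0.00103557, -0.00053301,  0.00334099,
       -0.00060643]), 'joint_torque': array([ 7.48373805e-04, -3.40182352e+01, -3.02433765e+01,  7.19364057e-02,
        3.31623084e-02, -1.69021309e-04]), 'tool_pos': array([0.23438828, 0.49695819, 0.20433157]), 'ee_rot': array([-3.13945221e+00, -1.60983142e-04,  2.70082290e+00]), 'wrist_force': array([ 0.07436517, -0.60700385,  0.24351973]), 'wrist_torque': array([ 3.54168624e-02, -3.86238774e-05,  1.40505220e-02]), 'finger_force': 0.0, 'width': 0.09418098099986277}
side 516.895765327137 317.94440565056595 252.20065587063752 [[ 0.95469492 -0.29758435 -0.00108217]
 [-0.13192311 -0.41996375 -0.8979013 ]
 [ 0.2667469   0.85736457 -0.44019551]] [-0.47164783  0.13202173  1.29029614] [ 0.12351401 -1.19116487  0.68601465]
top 443.25663677986904 315.09480660428267 235.5976045908931 [[-0.01157446 -0.99990712 -0.00719643]
 [-0.9854054   0.01262834 -0.1697549 ]
 [ 0.16983001  0.00512658 -0.98546004]] [0.01146369 0.49667893 1.20718826] [ 2.84545991e-01 -9.98360752e-04  1.27403196e+00]
```

View pics/top0.png

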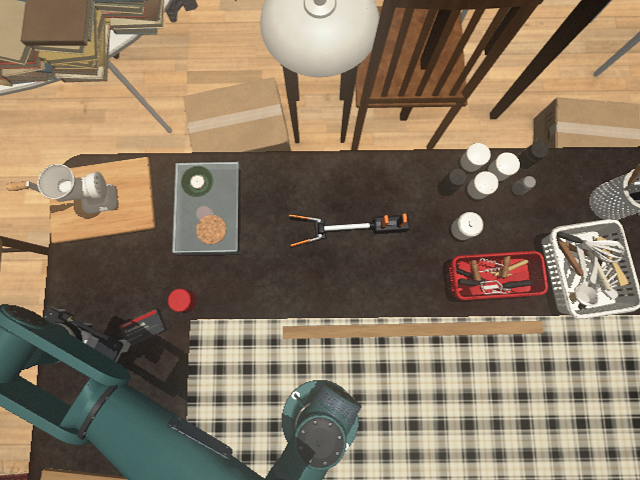

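View pics/side0.png

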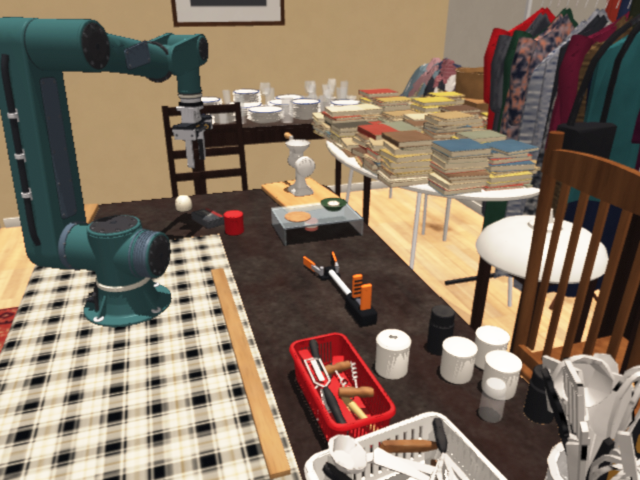

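The top view shows the reacher at about (350,225), jaws pointing left (+y), grip plates at about (387,219) and (404,218). The riser is at (173-240,162-253). The candle shows pinkish through it at (205,213), the coaster is at (210,230) and the dish at (197,181). The red tin is at (180,300).

```bash
cat > h.py <<'E'
import numpy as np,cv2
from bench import robot,vision
def ray(s,u,v,z):
    d=s["R"].T@np.array([(u-s["cx"])/s["fx"],(v-s["cy"])/s["fy"],1]); o=-s["R"].T@s["t"]
    return o+d*(z-o[2])/d[2]
def blobs(s,lo,hi,roi,amin=8):
    h=cv2.cvtColor(s["color"],cv2.COLOR_RGB2HSV); m=cv2.inRange(h,np.array(lo),np.array(hi))
    k=np.zeros_like(m); x0,y0,x1,y1=roi; k[y0:y1,x0:x1]=m[y0:y1,x0:x1]
    n,l,st,c=cv2.connectedComponentsWithStats(k)
    return [(c[i],st[i]) for i in range(1,n) if st[i,4]>=amin],l
E
python3 - <<'E'
from h import *
t=dict(np.load("top0.npz"));s=dict(np.load("side0.npz"))
for n,q,roi in(("top",t,(270,195,430,260)),("side",s,(295,245,385,330))):
    for c,st in blobs(q,(5,150,120),(18,255,255),roi)[0]: print(n,c.round(1),st,[ray(q,*c,z).round(4) for z in(.019,.031,.098)])
b,_=blobs(t,(5,70,60),(20,255,255),(175,200,240,250),30)
for c,st in b: print("coaster",c,st,ray(t,*c,.064).round(4))
for p in((173.5,162.5),(239,162.5),(239,252),(173.5,254)): print("riser",ray(t,*p,.06).round(4))
for c,st in blobs(t,(0,150,100),(5,255,255),(160,280,200,320),30)[0]: print("tin",ray(t,*c,.064).round(3))
im=cv2.resize(t["color"][150:270,160:320],None,fx=5,fy=5,interpolation=2)
cv2.imwrite("pics/c1.png",im[:,:,::-1])
im=cv2.resize(s["color"][190:330,260:400],None,fx=4.2,fy=4.2,interpolation=2)
cv2.imwrite("pics/c2.png",im[:,:,::-1])
E
```

```text
top [404.3 217.4] [402 213   5  10  37] [array([ 0.5508, -0.2529,  0.019 ]), array([ 0.5482, -0.2505,  0.031 ]), array([ 0.534, -0.237,  0.098])]
top [298.6 216.2] [289 215  19   4  33] [array([0.5583, 0.0527, 0.019 ]), array([0.5557, 0.0522, 0.031 ]), array([0.5411, 0.0493, 0.098 ])]
top [385.9 218.7] [384 215   5   9  33] [array([ 0.5478, -0.1995,  0.019 ]), array([ 0.5452, -0.1976,  0.031 ]), array([ 0.5312, -0.187 ,  0.098 ])]
top [299.5 242.4] [290 239  20   7  44] [array([0.4816, 0.0503, 0.019 ]), array([0.4797, 0.0498, 0.031 ]), array([0.4692, 0.0471, 0.098 ])]
side [333.8 256. ] [332 251   5  11  31] [array([0.5641, 0.0704, 0.019 ]), array([0.5562, 0.0477, 0.031 ]), array([ 0.5119, -0.079 ,  0.098 ])]
side [307.7 261.6] [303 256  13  13  87] [array([0.482, 0.059, 0.019]), array([0.4756, 0.0365, 0.031 ]), array([ 0.4396, -0.0891,  0.098 ])]
side [362.2 291.8] [352 274  20  36 428] [array([ 0.5668, -0.1433,  0.019 ]), array([ 0.5588, -0.1622,  0.031 ]), array([ 0.5143, -0.2674,  0.098 ])]
coaster [210.70470756 229.04850214] [196 215  30  29 701] [0.5153 0.2955 0.064 ]
riser [0.7116 0.4088 0.06  ]
riser [0.709  0.2208 0.06  ]
riser [0.4504 0.2163 0.06  ]
riser [0.4471 0.3975 0.06  ]
tin [0.321 0.376 0.064]
```

View pics/c1.png

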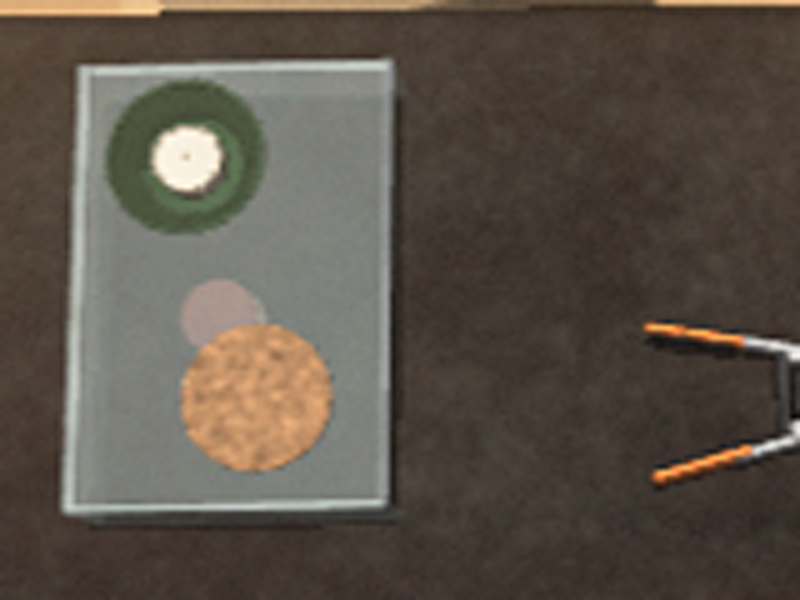

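View pics/c2.png

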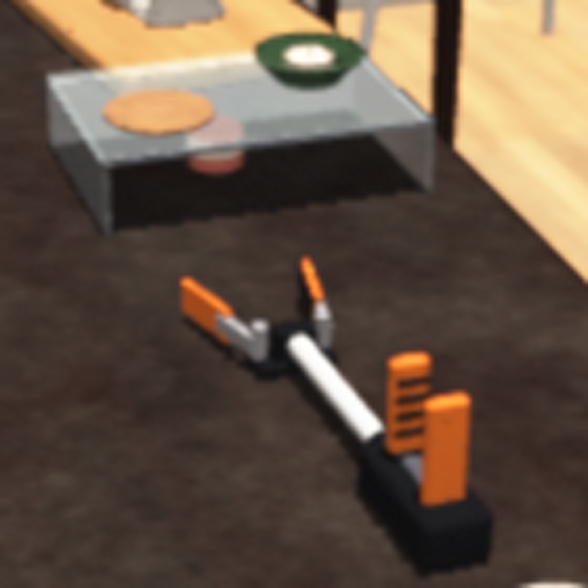

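The crops show: candle lid circle centred at crop (219,318), i.e. top px (203.6,213.3). In the side view the candle is at about (311,225), under the riser's right half. The riser's open front faces the reacher.

Run:
```python
from h import *
from scipy.spatial.transform import Rotation as Ro
t=dict(np.load("top0.npz"));s=dict(np.load("side0.npz"))
C=ray(t,203.5,213.2,.032);print("cand",C, ray(s,311.2,225,.016))
# handle: plate tops
g=(ray(t,404.3,217.4,.097)+ray(t,385.9,218.7,.097))/2
j=(ray(t,298.6,216.2,.031)+ray(t,299.5,242.4,.031))/2
print("grip",g,"jawmid",j,"dist",np.linalg.norm((j-g)[:2]),"yaw",np.degrees(np.arctan2(*(j-g)[[1,0]])))
d=C-j;print("bearing jaw->cand",np.degrees(np.arctan2(d[1],d[0])), "grip->cand",np.degrees(np.arctan2(C[1]-g[1],C[0]-g[0])),np.linalg.norm((C-g)[:2]))
o=robot.get_obs();print(Ro.from_euler("xyz",o["ee_rot"]).as_matrix().round(3))
```

```text
cand [0.56800965 0.32537924 0.032     ] [0.56895984 0.31509326 0.016     ]
grip [ 0.53285529 -0.21219851  0.097     ] jawmid [0.51777925 0.05104283 0.031     ] dist 0.26367268952923695 yaw 93.27779409430417
bearing jaw->cand 79.62419662980997 grip->cand 86.25852633998545 0.5387259648413849
[[-0.904  0.427 -0.001]
 [ 0.427  0.904 -0.002]
 [ 0.    -0.002 -1.   ]]
```

```bash
cat >> h.py <<'E'
from scipy.spatial.transform import Rotation as Ro
def go(x,y,z,b):
    "shift in present tool axes, and world-yaw turn (deg) to tool-y bearing b"
    o=robot.get_obs(); R=Ro.from_euler("xyz",o["ee_rot"]).as_matrix()
    print("t",o["time"],"tcp",o["tool_pos"].round(4),"w",round(o["width"],4),"f",o["finger_force"],"bearing",np.degrees(np.arctan2(R[1,1],R[0,1])).round(2),
     "tilt",R[:2,2].round(4),"| shift",(R.T@(np.array([x,y,z])-o["tool_pos"])).round(4),"rotz",round(-((b-np.degrees(np.arctan2(R[1,1],R[0,1])))),2))
E
python3 -m crank '[[0,[0,0,0],[0,0,-7.15]],[0,[0,0,0],[0,0,-7.15]],[0,[0,0,0],[0,0,-7.15]],[0,[0,0,0],[0,0,-7.15]],[0,[-0.014,-0.04,0],[0,0,0]],[0,[-0.014,-0.04,0],[0,0,0]],[0,[-0.014,-0.04,0],[0,0,0]],[0,[-0.014,-0.04,0],[0,0,0]]]'
python3 -c "
from h import *
go(.533,-.212,.16,93.3)"
```

```text
time: 0.9
tool_pos: [0.2999, 0.3394, 0.2049]
ee_rot: [-3.141, -0.001, -3.082]
wrist_force: [1.1, -0.5, -0.5]
width: 0.0938
finger_force: 0.0
t 0.9 tcp [0.2999 0.3394 0.2049] w 0.0938 f 0.0 bearing 93.39 tilt [-0.0005 -0.0007] | shift [-0.2001 -0.5642  0.0451] rotz 0.09
```

```bash
python3 -m crank '[[0,[-0.014,-0.04,0],[0,0,0]],[0,[-0.014,-0.04,0],[0,0,0]],[0,[-0.014,-0.04,0],[0,0,0]],[0,[-0.014,-0.04,0],[0,0,0]],[0,[-0.014,-0.04,0],[0,0,0]],[0,[-0.014,-0.04,0],[0,0,0]],[0,[-0.014,-0.04,0],[0,0,0]],[0,[-0.014,-0.04,0],[0,0,0]]]'
python3 -m crank '[[0,[-0.015,-0.04,0],[0,0,0]],[0,[-0.015,-0.04,0],[0,0,0]],[0,[-0.015,-0.04,0.01],[0,0,0]],[0,[-0.014,-0.04,0.01],[0,0,0]],[0,[-0.014,-0.04,0.01],[0,0,0]],[0,[-0.014,-0.04,0.01],[0,0,0]],[0,[0,0,0],[0,0,0]]]'
python3 - <<'E'
from h import *
go(.533,-.212,.061,93.3)
t=vision.snapshot("top");s=vision.snapshot("side")
for q,n,roi in((t,"t1",(230,170,440,290)),(s,"s1",(260,200,460,350))):
    x0,y0,x1,y1=roi; cv2.imwrite(f"pics/{n}.png",cv2.resize(q["color"][y0:y1,x0:x1],None,fx=3.8,fy=3.8)[:,:,::-1])
E
```

```text
time: 1.7
tool_pos: [0.4305, 0.0264, 0.2051]
ee_rot: [3.141, -0.0, -3.083]
wrist_force: [0.9, 1.2, 0.4]
width: 0.094
finger_force: 0.0
time: 2.4
tool_pos: [0.5307, -0.2103, 0.1615]
ee_rot: [3.14, -0.005, -3.088]
wrist_force: [-0.5, 0.3, -0.5]
width: 0.0939
finger_force: 0.0
t 2.4 tcp [ 0.5307 -0.2103  0.1615] w 0.0939 f 0.0 bearing 93.06 tilt [-0.0053  0.0011] | shift [-0.0027 -0.002   0.1005] rotz -0.24
```

View pics/s1.png

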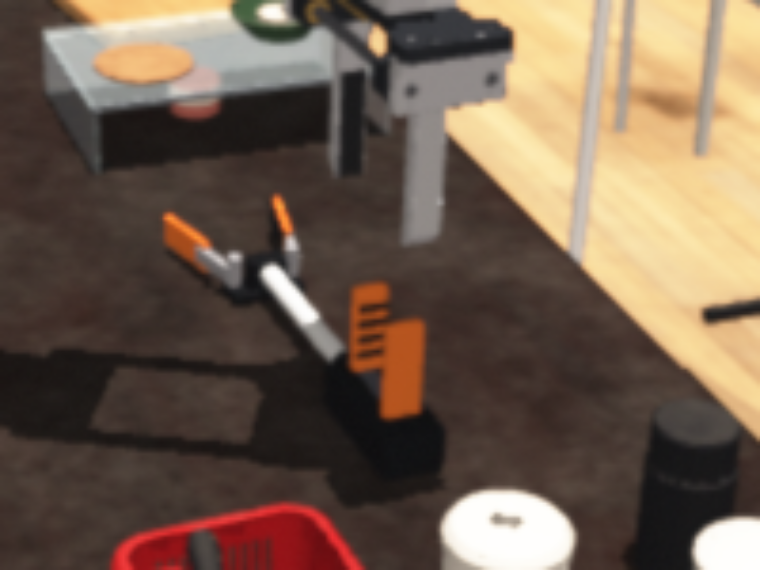

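The side crop shows the open fingers above the two orange plates (tops at crop (404,323) and (371,288)); nothing is in the way of the descent.

Run:
```python
from h import *
s=dict(np.load("side0.npz"))
a=ray(s,260+404/3.8,200+323/3.8,.098);b=ray(s,260+371/3.8,200+288/3.8,.098);print(a,b,(a+b)/2)
```

```text
[ 0.5346818 -0.2417901  0.098    ] [ 0.53164139 -0.19493955  0.098     ] [ 0.53316159 -0.21836483  0.098     ]
```

```bash
python3 -m crank '[[0,[-0.002,-0.001,0.02],[0,0,0]],[0,[0,0,0.02],[0,0,0]],[0,[0,0,0.02],[0,0,0]],[0,[0,0,0.02],[0,0,0]],[0,[0,0,0.02],[0,0,0]],[0.395,[0,0,0],[0,0,0]],[0.395,[0,0,0],[0,0,0]],[0.395,[0,0,0],[0,0,0]]]'
python3 -c "
from h import *
go(.533,-.212,.061,93.3)"
```

```text
time: 3.3
tool_pos: [0.5343, -0.2072, 0.0675]
ee_rot: [-3.14, 0.003, -3.082]
wrist_force: [0.2, -0.2, -0.3]
width: 0.0735
finger_force: 0.0
t 3.3 tcp [ 0.5343 -0.2072  0.0675] w 0.0735 f 0.0 bearing 93.4 tilt [ 0.003  -0.0013] | shift [ 0.0016 -0.0047  0.0065] rotz 0.1
```

```bash
python3 -m crank '[[0.395,[0,0,0],[0,0,0]],[0.395,[0,0,0],[0,0,0]],[0.395,[0,0,0],[0,0,0]],[0.395,[0,0,0],[0,0,0]],[0.395,[0,0,0],[0,0,0]],[0.395,[0,0,0],[0,0,0]]]'
python3 - <<'E'
from h import *
go(.533,-.212,.061,93.3)
q=vision.snapshot("top");x0,y0,x1,y1=150,140,430,270
cv2.imwrite("pics/t2.png",cv2.resize(q["color"][y0:y1,x0:x1],None,fx=2.8,fy=2.8)[:,:,::-1])
for c,st in blobs(q,(5,150,120),(18,255,255),(270,195,340,260))[0]: print(c.round(1),st,ray(q,*c,.031).round(4))
E
```

```text
time: 3.9
tool_pos: [0.5344, -0.2084, 0.0673]
ee_rot: [-3.14, 0.003, -3.084]
wrist_force: [0.3, -2.2, 5.7]
width: 0.0572
finger_force: 13.8
t 3.9 tcp [ 0.5344 -0.2084  0.0673] w 0.0572 f 13.75394806265831 bearing 93.32 tilt [ 0.0031 -0.0019] | shift [ 0.0016 -0.0035  0.0063] rotz 0.02
[296.3 217.5] [287 216  20   4  35] [0.5521 0.0588 0.031 ]
[296.8 241.7] [288 239  20   6  43] [0.4819 0.0577 0.031 ]
```

```bash
python3 -m crank '[[0.395,[-0.004,0.01,0],[0,0,1.2]],[0.395,[-0.007,0.015,0],[0,0,1.1]],[0.395,[-0.008,0.015,0],[0,0,0]],[0.395,[-0.008,0.015,0],[0,0,0]],[0.395,[-0.008,0.015,0],[0,0,0]],[0.395,[-0.008,0.015,0],[0,0,0]],[0.395,[0,0.01,0],[0,0,0]],[0.395,[0,0,0],[0,0,0]]]'
python3 - <<'E'
from h import *
go(.5726,.056,.067,91)
q=vision.snapshot("top");x0,y0,x1,y1=150,140,430,270
cv2.imwrite("pics/t3.png",cv2.resize(q["color"][y0:y1,x0:x1],None,fx=2.8,fy=2.8)[:,:,::-1])
P=[]
for c,st in blobs(q,(5,150,120),(18,255,255),(242,180,340,270))[0]: P.append(ray(q,*c,.031)); print(c.round(1),st,P[-1].round(4))
E
```

```text
time: 4.75
tool_pos: [0.5755, -0.1099, 0.0673]
ee_rot: [3.141, 0.004, -3.122]
wrist_force: [1.9, 2.1, 6.0]
width: 0.0569
finger_force: 11.4
t 4.75 tcp [ 0.5755 -0.1099  0.0673] w 0.0569 f 11.371396332979202 bearing 91.12 tilt [0.0039 0.0008] | shift [-0.0004  0.1659  0.0004] rotz 0.12
[261.9 200.4] [253 199  20   4  35] [0.6038 0.158  0.031 ]
[262.2 224.3] [253 222  20   6  45] [0.5335 0.1565 0.031 ]
```

View pics/t3.png

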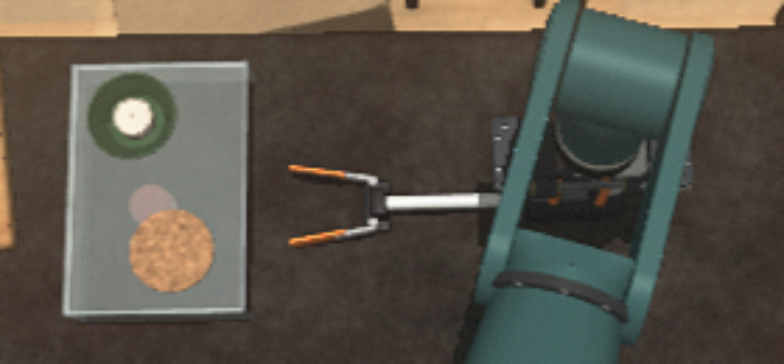

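The picture shows the open jaws square to the open front, straddling the line of the candle, with the candle still in place at crop (152,205).

```bash
python3 -m crank '[[0.395,[-0.002,0.015,0],[0,0,0]],[0.395,[-0.001,0.022,0],[0,0,0]],[0.395,[0,0.024,0],[0,0,0]],[0.395,[0,0.024,0],[0,0,0]],[0.395,[0,0.024,0],[0,0,0]],[0.395,[0,0.024,0],[0,0,0]],[0.395,[0,0.02,0],[0,0,0]],[0.395,[0,0.012,0],[0,0,0]]]'
python3 -m crank '[[0.395,[0,0,0],[0,0,0]]]'
python3 - <<'E'
from h import *
go(.5726,.056,.067,91)
q=vision.snapshot("top");s=vision.snapshot("side")
a=cv2.resize(q["color"][150:260,160:330],None,fx=3.5,fy=3.5);b=cv2.resize(s["color"][190:290,250:400],None,fx=3.5,fy=3.5)
b=cv2.resize(s["color"][190:270,265:365],None,fx=3.5,fy=3.5);a=cv2.resize(q["color"][150:260,160:290],None,fx=3.2,fy=3.2)
o=np.zeros((360,a.shape[1]+b.shape[1],3),np.uint8);o[:a.shape[0],:a.shape[1]]=a;o[:b.shape[0],a.shape[1]:]=b;print(a.shape,b.shape)
cv2.imwrite("pics/t4.png",o[:,:,::-1])
E
```

```text
time: 5.6
tool_pos: [0.5749, 0.0545, 0.0673]
ee_rot: [-3.141, 0.003, -3.122]
wrist_force: [-0.3, -3.6, 4.9]
width: 0.0569
finger_force: 14.0
time: 5.7
tool_pos: [0.5748, 0.056, 0.0673]
ee_rot: [3.14, 0.003, -3.121]
wrist_force: [0.2, 2.7, 6.1]
width: 0.0569
finger_force: 11.0
t 5.7 tcp [0.5748 0.056  0.0673] w 0.0569 f 11.039999574422836 bearing 91.16 tilt [0.0031 0.0021] | shift [0.0022 0.     0.0003] rotz 0.16
(352, 416, 3) (280, 350, 3)
```

View pics/t4.png

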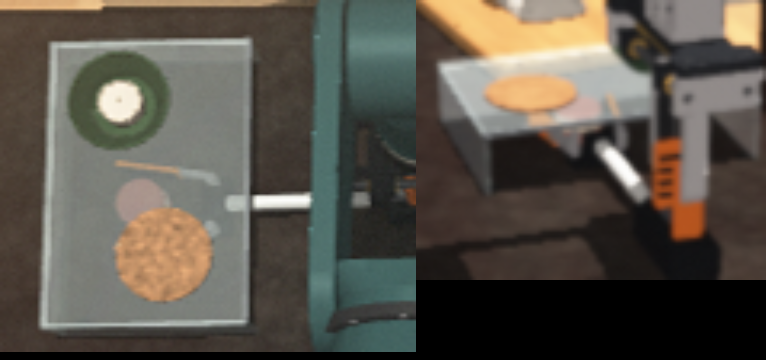

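The view shows the jaws straddling the candle (upper pad at crop x 115–180, candle centre about (140,201), shaft line y≈202). The candle is roughly 7 mm ahead of the bite, so I advance 5 mm and squeeze.

```bash
python3 -m crank '[[0.395,[0,0.005,0],[0,0,0]],[0.46,[0,0,0],[0,0,0]],[0.5,[0,0,0],[0,0,0]],[0.52,[0,0,0],[0,0,0]],[0.6,[0,0,0],[0,0,0]],[0.8,[0,0,0],[0,0,0]],[1,[0,0,0],[0,0,0]],[1,[0,0,0],[0,0,0]]]'
python3 -m crank '[[1,[0,0,0],[0,0,0]],[1,[0,0,0],[0,0,0]],[1,[0,0,0],[0,0,0]]]'
```

```text
time: 6.6
tool_pos: [0.5749, 0.0586, 0.0673]
ee_rot: [3.141, 0.003, -3.124]
wrist_force: [-1.0, -2.7, 6.4]
width: 0.0508
finger_force: 30.1
time: 6.9
tool_pos: [0.5749, 0.0586, 0.0673]
ee_rot: [3.141, 0.003, -3.124]
wrist_force: [0.6, -3.5, 5.2]
width: 0.0509
finger_force: 30.1
```

Trigger travel is 9.1 mm at 30 N, so the jaws are firm on the candle. Drawing it out.

```bash
python3 -m crank '[[1,[0,-0.005,0],[0,0,0]],[1,[0,-0.01,0],[0,0,0]],[1,[0,-0.014,0],[0,0,0]],[1,[0,-0.014,0],[0,0,0]],[1,[0,-0.014,0],[0,0,0]],[1,[0,-0.014,0],[0,0,0]],[1,[0,-0.014,0],[0,0,0]],[1,[0,-0.014,0],[0,0,0]]]'
python3 -m crank '[[1,[0,-0.014,0],[0,0,0]],[1,[0,-0.014,0],[0,0,0]],[1,[0,-0.014,0],[0,0,0]],[1,[0,-0.014,0],[0,0,0]],[1,[0,-0.014,0],[0,0,0]],[1,[0,-0.014,0],[0,0,0]],[1,[0,-0.014,0],[0,0,0]],[1,[0,-0.012,0],[0,0,0]]]'
python3 -m crank '[[1,[0,-0.01,0],[0,0,0]],[1,[0,-0.005,0],[0,0,0]],[1,[0,0,0],[0,0,0]],[1,[0,0,0],[0,0,0]]]'
python3 - <<'E'
from h import *
go(.5726,-.15,.067,91)
q=vision.snapshot("top");s=vision.snapshot("side");np.savez("t5.npz",**q)
a=cv2.resize(q["color"][150:260,160:320],None,fx=2.5,fy=2.5);b=cv2.resize(s["color"][200:310,270:420],None,fx=2.6,fy=2.6)
o=np.zeros((300,800,3),np.uint8);o[:a.shape[0],:a.shape[1]]=a;o[:b.shape[0],400:400+b.shape[1]]=b
cv2.imwrite("pics/t5.png",o[:,:,::-1])
E
```

```text
time: 7.7
tool_pos: [0.5767, -0.0386, 0.0673]
ee_rot: [3.137, 0.003, -3.123]
wrist_force: [-0.3, 3.6, 7.1]
width: 0.0504
finger_force: 30.0
time: 8.5
tool_pos: [0.5787, -0.1488, 0.0673]
ee_rot: [3.138, 0.003, -3.123]
wrist_force: [-0.1, 4.7, 7.4]
width: 0.0506
finger_force: 30.0
time: 8.9
tool_pos: [0.579, -0.1647, 0.0673]
ee_rot: [3.14, 0.003, -3.124]
wrist_force: [1.0, 0.4, 6.6]
width: 0.0508
finger_force: 30.1
t 8.9 tcp [ 0.579  -0.1647  0.0673] w 0.0508 f 30.051600337028503 bearing 91.02 tilt [0.0031 0.0018] | shift [0.0061 0.0148 0.0003] rotz 0.02
```

View pics/t5.png

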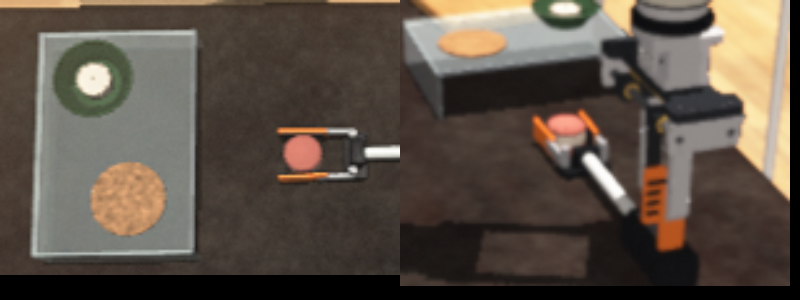

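The candle is out, upright in the closed jaws at crop (302,153), about 100 mm clear of the riser. Next: open to a light squeeze and back the reacher away.

```bash
python3 -m crank '[[0.47,[0,0,0],[0,0,0]],[0.43,[0,0,0],[0,0,0]],[0.395,[0,0,0],[0,0,0]],[0.395,[0,0,0],[0,0,0]],[0.395,[0,0,0],[0,0,0]],[0.395,[0,-0.006,0],[0,0,0]],[0.395,[0,-0.01,0],[0,0,0]],[0.395,[0,-0.014,0],[0,0,0]]]'
python3 -m crank '[[0.395,[0,-0.015,0],[0,0,0]],[0.395,[0,-0.015,0],[0,0,0]],[0.395,[0,-0.015,0],[0,0,0]],[0.395,[0,-0.015,0],[0,0,0]],[0.395,[0,-0.01,0],[0,0,0]],[0.395,[0,-0.005,0],[0,0,0]],[0.395,[0,0,0],[0,0,0]],[0.395,[0,0,0],[0,0,0]]]'
python3 -m crank '[[0.3,[0,0,0],[0,0,0]],[0.2,[0,0,0],[0,0,0]],[0.1,[0,0,0],[0,0,0]],[0,[0,0,0],[0,0,0]],[0,[0,0,0],[0,0,0]],[0,[0,0,0],[0,0,0]],[0,[0,0,0],[0,0,0]],[0,[0,0,0],[0,0,0]]]'
python3 - <<'E'
from h import *
q=vision.snapshot("top")
b,l=blobs(q,(0,70,80),(5,255,255),(250,190,310,240),30)
b2,_=blobs(q,(174,70,80),(180,255,255),(250,190,310,240),30)
for c,st in b+b2: print("candle",c,st,ray(q,*c,.032))
go(.5726,.11,.16,91)
E
```

```text
time: 9.8
tool_pos: [0.5795, -0.1937, 0.0672]
ee_rot: [3.139, 0.003, -3.122]
wrist_force: [0.6, 2.6, 6.0]
width: 0.057
finger_force: 11.0
time: 10.6
tool_pos: [0.5808, -0.2706, 0.0672]
ee_rot: [-3.141, 0.003, -3.124]
wrist_force: [0.8, -1.1, 5.8]
width: 0.057
finger_force: 13.1
time: 11.4
tool_pos: [0.5797, -0.2702, 0.0654]
ee_rot: [3.142, 0.0, -3.123]
wrist_force: [-0.3, 0.0, -0.5]
width: 0.0943
finger_force: 0.0
candle [280.68131868 210.72527473] [273 204  16  15 182] [0.57236019 0.10348134 0.032     ]
t 11.45 tcp [ 0.5798 -0.2702  0.0655] w 0.0942 f 0.0 bearing 91.05 tilt [0.     0.0001] | shift [ 2.000e-04  3.803e-01 -9.450e-02] rotz 0.05
```

```bash
python3 -m crank '[[0,[0,0,-0.01],[0,0,0]],[0,[0,0,-0.02],[0,0,0]],[0,[0,0,-0.025],[0,0,0]],[0,[0,0,-0.025],[0,0,0]],[0,[0,0,-0.02],[0,0,0]],[0,[0,0.02,0],[0,0,0]],[0,[0,0.035,0],[0,0,0]],[0,[0,0.04,0],[0,0,0]]]'
python3 -m crank '[[0,[0,0.04,0],[0,0,0]],[0,[0,0.04,0],[0,0,0]],[0,[0,0.04,0],[0,0,0]],[0,[0,0.04,0],[0,0,0]],[0,[0,0.04,0],[0,0,0]],[0,[0,0.04,0],[0,0,0]],[0,[0,0.03,0],[0,0,0]],[0,[0,0.008,0],[0,0,0]]]'
python3 -m crank '[[0,[0,0,0],[0,0,0]],[0,[0,0,0],[0,0,0]]]'
python3 - <<'E'
from h import *
go(.572,.103,.006,91)
s=vision.snapshot("side");np.savez("s6.npz",**s)
cv2.imwrite("pics/s6.png",cv2.resize(s["color"][180:330,250:450],None,fx=3.5,fy=3.5)[:,:,::-1])
E
```

```text
time: 12.25
tool_pos: [0.5773, -0.1735, 0.1645]
ee_rot: [3.14, -0.001, -3.125]
wrist_force: [0.4, -0.5, 0.6]
width: 0.0939
finger_force: 0.0
time: 13.05
tool_pos: [0.5712, 0.1069, 0.1645]
ee_rot: [3.14, -0.002, -3.118]
wrist_force: [-0.8, 0.7, -0.2]
width: 0.0941
finger_force: 0.0
time: 13.25
tool_pos: [0.5725, 0.1022, 0.165]
ee_rot: [-3.141, -0.001, -3.124]
wrist_force: [-0.2, -0.0, 0.2]
width: 0.0938
finger_force: 0.0
t 13.25 tcp [0.5725 0.1022 0.165 ] w 0.0938 f 0.0 bearing 91.03 tilt [-0.0008 -0.0007] | shift [0.0004 0.0009 0.159 ] rotz 0.03
```

View pics/s6.png

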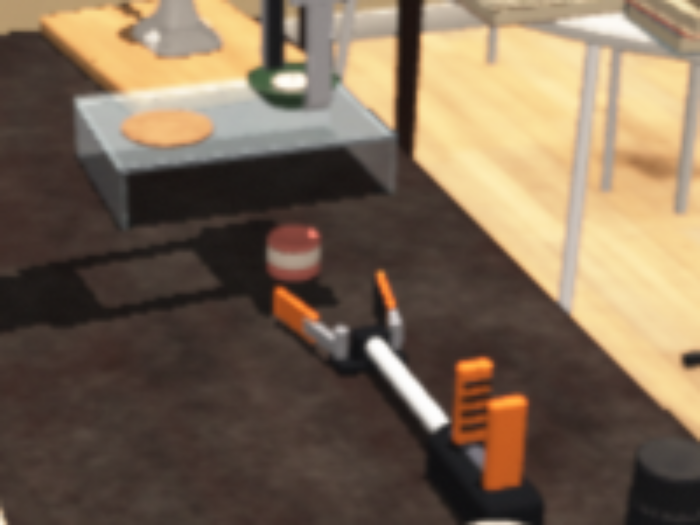

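The picture shows the candle standing upright at crop (294,253), clear of the reacher's open jaws, and the reacher standing on its base. The fingers are out of the crop above it.

```bash
python3 -c "
from h import *
s=dict(np.load('s6.npz'));print(ray(s,250+294/3.5,180+253/3.5,.016))"
python3 -m crank '[[0.2,[0,0,0.015],[0,0,0]],[0.2,[0,0,0.025],[0,0,0]],[0.2,[0,0,0.025],[0,0,0]],[0.2,[0,0,0.025],[0,0,0]],[0.2,[0,0,0.02],[0,0,0]],[0.2,[0,0,0],[0,0,0]],[0.2,[0,0,0],[0,0,0]]]'
python3 -c "
from h import *
go(.572,.103,.006,91)"
```

```text
[0.57444281 0.09911014 0.016     ]
time: 14.0
tool_pos: [0.5726, 0.1018, 0.0548]
ee_rot: [-3.141, -0.001, -3.125]
wrist_force: [-0.3, 0.5, 0.1]
width: 0.0751
finger_force: 0.0
t 14.0 tcp [0.5726 0.1018 0.0548] w 0.0751 f 0.0 bearing 90.97 tilt [-0.0015 -0.0001] | shift [0.0005 0.0012 0.0488] rotz -0.03
```

```bash
python3 -m crank '[[0.2,[0,0,0.015],[0,0,0]],[0.2,[0,0,0.015],[0,0,0]],[0.2,[0,0,0.012],[0,0,0]],[0.2,[0,0,0.008],[0,0,0]],[0.2,[0,0,0],[0,0,0]],[0.4,[0,0,0],[0,0,0]],[0.5,[0,0,0],[0,0,0]],[0.6,[0,0,0],[0,0,0]]]'
python3 -m crank '[[1,[0,0,0],[0,0,0]],[1,[0,0,0],[0,0,0]],[1,[0,0,0],[0,0,0]],[1,[0,0,0],[0,0,0]]]'
```

```text
time: 14.8
tool_pos: [0.5736, 0.1028, 0.0063]
ee_rot: [3.141, 0.002, -3.123]
wrist_force: [0.6, 0.7, 0.0]
width: 0.0545
finger_force: 0.0
time: 15.2
tool_pos: [0.5734, 0.103, 0.0061]
ee_rot: [3.141, 0.001, -3.123]
wrist_force: [0.2, 0.3, 2.5]
width: 0.0434
finger_force: 30.0
```

```bash
python3 -m crank '[[1,[0,0,-0.01],[0,0,0]],[1,[0,0,-0.02],[0,0,0]],[1,[0,0,-0.03],[0,0,0]],[1,[0,0,-0.03],[0,0,0]],[1,[0,0,-0.02],[0,0,0]],[1,[0,0,0],[0,0,0]],[1,[0.005,0.02,0],[0,0,0]],[1,[0.01,0.03,0],[0,0,0]]]'
python3 -m crank '[[1,[0.01,0.035,0],[0,0,0]],[1,[0.01,0.035,0],[0,0,0]],[1,[0.01,0.035,0],[0,0,0]],[1,[0.01,0.025,0],[0,0,0]],[1,[0,0.013,0],[0,0,0]],[1,[0,0,0],[0,0,0]],[1,[0,0,0],[0,0,0]],[1,[0,0,0],[0,0,0]]]'
python3 - <<'E'
from h import *
go(.5153,.2955,.070,91)
t=vision.snapshot("top");s=vision.snapshot("side")
b=cv2.resize(s["color"][160:260,250:400],None,fx=2.6,fy=2.6);a=cv2.resize(t["color"][150:260,160:320],None,fx=2.5,fy=2.5)
o=np.zeros((300,800,3),np.uint8);o[:a.shape[0],:a.shape[1]]=a;o[:b.shape[0],400:400+b.shape[1]]=b
cv2.imwrite("pics/s7.png",o[:,:,::-1])
# side check of coaster: visible brown mask
for c,st in blobs(dict(np.load("side0.npz")),(5,90,90),(20,255,255),(280,205,315,226),30)[0]: print(c,st,ray(s,*c,.064))
E
```

```text
time: 16.0
tool_pos: [0.5566, 0.1513, 0.1138]
ee_rot: [-3.14, -0.002, -3.127]
wrist_force: [0.3, 0.9, -1.8]
width: 0.0428
finger_force: 30.0
time: 16.8
tool_pos: [0.515, 0.2932, 0.1151]
ee_rot: [-3.141, -0.0, -3.125]
wrist_force: [-0.4, -0.8, -2.0]
width: 0.0431
finger_force: 30.0
t 16.8 tcp [0.515  0.2932 0.1151] w 0.0431 f 29.993776723276824 bearing 90.94 tilt [-0.0004 -0.0009] | shift [-0.0004  0.0023  0.0451] rotz -0.06
[297.44339623 216.29245283] [285 212  26  10 212] [0.51546139 0.28796887 0.064     ]
```

View pics/s7.png

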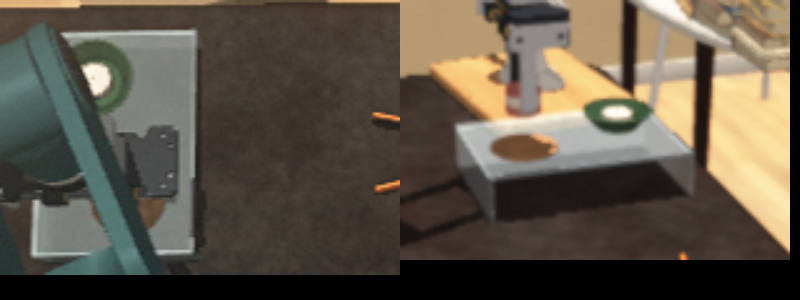

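The candle is held above the coaster (side crop about (524,95), coaster (525,148)), and both position estimates agree within a few mm. Lowering.

```bash
python3 -m crank '[[1,[0,0,0.01],[0,0,0]],[1,[0,0,0.012],[0,0,0]],[1,[0,0,0.01],[0,0,0]],[1,[0,0,0.006],[0,0,0]],[1,[0,0,0.003],[0,0,0]],[1,[0,0,0.001],[0,0,0]],[1,[0,0,0],[0,0,0]],[1,[0,0,0],[0,0,0]]]'
python3 -m crank '[[1,[0,0,0.001],[0,0,0]],[1,[0,0,0.001],[0,0,0]],[1,[0,0,0],[0,0,0]]]'
```

```text
time: 17.7
tool_pos: [0.5148, 0.2949, 0.0741]
ee_rot: [3.141, 0.001, -3.123]
wrist_force: [0.3, -1.4, -0.9]
width: 0.0429
finger_force: 30.0
time: 18.0
tool_pos: [0.5144, 0.2947, 0.0715]
ee_rot: [3.142, -0.0, -3.123]
wrist_force: [-0.2, -0.4, -0.8]
width: 0.0426
finger_force: 30.0
```

```bash
python3 -m crank '[[1,[0,0,0.001],[0,0,0]],[1,[0,0,0],[0,0,0]]]'
python3 -m crank '[[1,[0,0,0.001],[0,0,0]],[1,[0,0,0],[0,0,0]]]'
```

```text
time: 18.2
tool_pos: [0.5143, 0.2947, 0.0703]
ee_rot: [-3.142, -0.0, -3.123]
wrist_force: [-0.3, -0.8, -0.5]
width: 0.0428
finger_force: 30.0
time: 18.4
tool_pos: [0.5145, 0.2947, 0.0701]
ee_rot: [3.141, 0.0, -3.123]
wrist_force: [-0.8, -0.4, 1.4]
width: 0.0435
finger_force: 30.0
```

Contact felt. Releasing and lifting off.

```bash
python3 -m crank '[[0.5,[0,0,0],[0,0,0]],[0.45,[0,0,0],[0,0,0]],[0.35,[0,0,0],[0,0,0]],[0.25,[0,0,0],[0,0,0]],[0.2,[0,0,0],[0,0,0]],[0.2,[0,0,-0.005],[0,0,0]],[0.2,[0,0,-0.02],[0,0,0]],[0.2,[0,0,-0.03],[0,0,0]]]'
python3 -m crank '[[0.2,[0,0,-0.035],[0,0,0]],[0.2,[0,0,-0.035],[0,0,0]],[0.2,[0,-0.03,0],[0,0,0]],[0.2,[0,-0.04,0],[0,0,0]],[0.2,[0,-0.04,0],[0,0,0]],[0.2,[0,-0.04,0],[0,0,0]],[0.2,[0,-0.04,0],[0,0,0]],[0.2,[0,0,0],[0,0,0]]]'
python3 - <<'E'
from h import *
go(.5153,.2955,.070,91)
t=vision.snapshot("top");s=vision.snapshot("side")
b=cv2.resize(s["color"][180:330,250:400],None,fx=2.6,fy=2.6);a=cv2.resize(t["color"][150:270,160:320],None,fx=2.5,fy=2.5)
o=np.zeros((400,800,3),np.uint8);o[:a.shape[0],:a.shape[1]]=a;o[:b.shape[0],400:400+b.shape[1]]=b
cv2.imwrite("pics/s8.png",o[:,:,::-1])
E
```

```text
time: 19.2
tool_pos: [0.5131, 0.2941, 0.123]
ee_rot: [-3.14, -0.005, -3.123]
wrist_force: [0.3, -0.1, 0.1]
width: 0.0749
finger_force: 0.0
time: 20.0
tool_pos: [0.5181, 0.1006, 0.1951]
ee_rot: [-3.14, 0.001, -3.129]
wrist_force: [-0.4, 1.2, -0.8]
width: 0.0754
finger_force: 0.0
t 20.0 tcp [0.5181 0.1006 0.1951] w 0.0754 f 0.0 bearing 90.7 tilt [ 0.001  -0.0018] | shift [0.0006 0.1952 0.1248] rotz -0.3
```

View pics/s8.png

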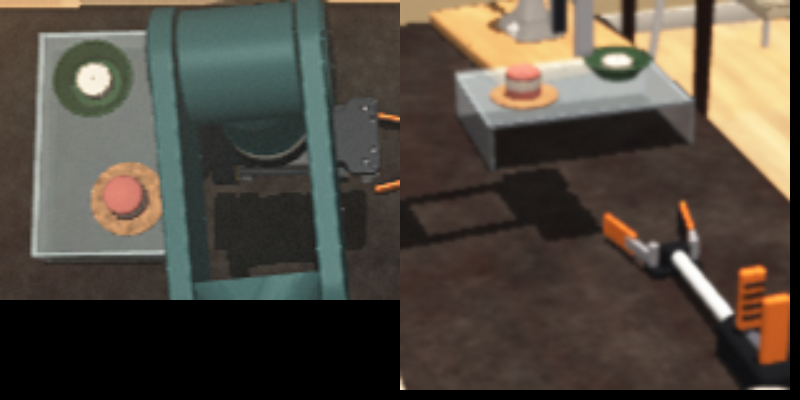

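The candle stands upright on the coaster (top-view crop (123,197), side view (523,83)). The dish is undisturbed and the reacher is standing. One quick centring check, then I hand in.

Run:
```python
from h import *
t=vision.snapshot("top")
for lo,hi in(((0,100,80),(5,255,255)),((172,100,80),(180,255,255))):
  for c,st in blobs(t,lo,hi,(195,215,225,245),20)[0]: print(c,st,ray(t,*c,.096))
```

```text
[208.91803279 227.63387978] [202 220  15  16 183] [0.51314854 0.29260124 0.096     ]
```

Centred within about 4 mm of the coaster's middle.

```bash
python3 -c "
from bench import robot
print(robot.close_job())"
```

```text
the job is handed in; nothing more can be done
None
```

The candle was drawn out with the reacher and set by hand upright on the coaster, about 4 mm off centre; the reacher is standing on the table, I saw nothing else moved, and the job was handed in at about 20 s.

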